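# Check-weigh a filled oil bottle on a notched beam scale

## Robot

A 6-joint arm with a two-finger parallel gripper is mounted at the origin on the work surface. World frame = base frame: x ahead of the robot, y to its left, z up, the work surface at z = 0. Lengths are in m, angles in rad, forces in N, time in s.
With the tool pointing down it reaches from about 0.275 to 0.825 m from the base axis. Payload 4.9 kg.
Tool frame: the origin (TCP) lies between the finger pads; the fingertips stand 17 mm ahead of it and the grasp point (between the pads) lies 2 mm behind it; z points along the fingers, y is the direction in which the jaws open and shut (so a half turn about z gives the same grasp; the last joint's range is limited). The gripper opens to 85 mm and grips with 20 to 120 N. Pads are 22 mm wide; open, the fingers measure 114 mm over their backs; the gripper's body (76 mm by 85 mm) begins 54 mm behind the grasp point. The pads swing forward as they close: fully open they stand 13 mm farther back than shut.
Start: joints at [-1.397, 0.326, -0.193, 1.052, 0, 1.437], TCP at [0.167, -0.524, 0.248] pointing down, gripper open.
Joint ranges: [-2.65, 2.65], [-0.97, 1.79], [-1.3, 1.35], [-1.93, 2.1], [-1.47, 1.37], [-3.14, 3.14]. Speed limits (rad/s): [2.57, 2.57, 3.14, 3.14, 3.14, 3.14].

## Interface

Orientations are given as a rotation vector (axis times angle).
In Python, from rig import * gives the robot as it stands.
- The arm moves only by the tool step_arm, never from a script. Its argument "motion" is a list of rows, each a list of 3 entries, a list of its own where there are three numbers: the shift along the tool's x, y, z in cm, then the turn, a rotation vector about the tool's x, y, z in degrees, then the closure, from -1 (fully open) to 1 (shut). In form: [[[dx, dy, dz], [ax, ay, az], fingers], ...]. A call has 1 to 20 rows; each row is the pose to reach, as a shift and turn from the pose commanded when the call began, along the tool's axes at that moment; what a row does not reach only later rows make up. A row lasts 1/12 s, in which the tool goes at most 41.7 mm and 7.16 degrees, less where a joint would pass 70% of its speed; a pose out of reach is approached as far as the arm can. A call with a gripper value outside its range is refused whole. The fingers move at their own pace and stop on an object; "force" is the grip in N (left out, the last holds). Time passes only in rows, so rows that repeat a pose let the fingers close. It gives the time, the measured TCP pose, the force and the opening at its end, in the units of the state.
- get_state(): the state, without advancing time (a new reading comes with each control period).
- capture(name): name is "scene" or "top" or "wrist"; returns the picture (420x560x3 uint8, red, green, blue); there is no depth.
- get_calibration(name): a dict with "mtx" (3x3 intrinsics, pixels), "R" (3x3) and "t" (3): a world point X has camera coordinates R X + t; the wrist camera has in their place "T_tool_cam" (4x4, takes a point from camera to tool coordinates, whose origin is the TCP and whose axes are the flange's). Camera axes: x right, y down, z forward; pixel columns grow to the right and rows downward; lengths in m; the calibration is good to about 2 mm. The wrist camera is an equidistant fisheye: a pixel r from the principal point sees the ray r / f radians off the axis. A picture is of the moment at which its call begins: read the wrist's pose just before it. get_calibration takes no time and is no camera call.
- finish_job(): hands the job in, once; it reports no verdict.
The state is a dict: "time": time; "qpos": joint angles; "joint_velocities": joint speeds; "joint_efforts": joint torques, N m; "tool_pos": TCP position; "orientation": TCP orientation; "ft_force": force on the tool from outside, world axes, zero at the start; "ft_torque": the same for the moment, N m; "grip_width": finger opening in m.
Only numpy, scipy, OpenCV 4.12 (cv2) and the standard library are available. Lean on these libraries where they do the work, as an engineer would, in place of code of your own. Each camera call takes 0.05 s, during which the arm holds its last target. There are 200 camera calls.

## Task

Weigh the oil bottle with the red cap on the beam scale: first stand it gently upright on the round steel platter and let go. Then hold down the red thumb key on top of the brass poise, which frees its latch, and slide the poise along the notched beam until, with the key let up so that the latch has dropped fully home in a notch and your hand off, the pointer rests inside the green band. Keep a light touch on the beam, never over 15 N on poise, key or beam (its knife edges chip), and leave everything else standing where it is.

Things in the scene. Friction and masses are not known exactly. Their poses are not given: they have to be found in the camera images.
- bottle_center (a point): Half-way up the loose square oil bottle to weigh, the only one with a RED cap; starts upright at one of three places on the robot's right, black-capped bottles at the others. 205 mm tall; body 50 x 50 mm, 125 mm high, then a 25 mm neck; cap 30 mm diameter, 172 to 205 mm above the underside. z up along it, x and y square to its sides. Weight unknown beforehand: 0.35 to 0.67 kg.
- bottle_cap (a point): Centre of the red cap of that bottle, 86 mm above bottle_center. Grasp here from above, cap 30 mm in diameter and 33 mm high.
- scale: Check-weighing beam scale, fixed; grey base 150 (x) x 470 (y) mm, 51 mm high. Origin on the table under it; y runs along the beam from platter (y = -160 mm) to pointer, z up. Pivot at y = -50, 135 mm up, between cheeks 150 mm high. White index plate at y = 200, x = -14, up to 186 mm high, seen behind the pointer from +x: black centre line 135 mm up in a green band 8 mm high.
- platter_top (a point): Centre of the upper face of the flat round steel platter, 140 mm diameter, 90 mm above the table when the beam is level. It sinks or rises by up to 3 mm as the beam swings. Stand the bottle near its middle.
- beam (a joint): Swing of the beam, rad: 0 = level, pointer on the centre line; positive = pointer end up (bottle outweighs poise: slide the poise outwards, towards the pointer); negative = pointer end down. Stops at +-0.1. Pointer in the green band: -0.016 to +0.016. Untouched it settles in about 1 s. Off the stops, one notch of poise travel changes the resting angle by 0.025 (outwards = lower).
- poise (a joint): Place of the brass poise along the beam, m: 0 = first notch, 60 mm from the pivot (balances the empty platter), growing outwards towards the pointer to 0.132. 12 notches 12 mm apart (0, 0.012, 0.024 ...); each one outwards balances 75 g more on the platter. Cannot leave the beam; slides with about 0.4 N while the latch is free. Starts anywhere from 0 to 0.030.
- key (a joint): How far the poise's thumb key is pressed, m: 0 = up, latch pin home in a notch, poise locked against sideways force; 0.003 = pin just clears the notches, poise slides (let go at 0.003, the pin rests on a land between notches); 0.0055 = bottomed. Spring: 3 N to start, 6 N at 0.003, 8.5 N at 0.0055, then hard. A let-up pin finds its notch by itself within 1.5 mm of it.
- key_top (a point): Centre of the upper face of the poise's red thumb key: flat 34 x 34 mm pad, 40 mm above the beam's axis, 16 mm above the brass block (30 x 32 x 46 mm) astride the beam. y outwards along the beam, z square to the pad; moves with beam, poise and key. Worked from above with closed fingertips on the pad, dragging by friction. Pressing swings the pointer end down, up to its stop.
- pointer_tip (a point): Tip of the red pointer, 272 mm from the pivot, 3 mm thick bar in front of the white index plate; 135 mm above the table when level.
- bottle_b: Bystander, loose: square oil bottle with BLACK cap, 50 x 50 x 205 mm. Origin at the centre of its underside, z up.
- bottle_c: Bystander, loose: square oil bottle with BLACK cap, 50 x 50 x 205 mm. Origin at the centre of its underside, z up.
- tin: Bystander, loose: green oil tin with carrying handle, 65 x 95 x 186 mm. Origin at the centre of its underside, z up.
- weight_big: Bystander, loose: brass test weight 500 g, 42 mm diameter, 52 mm high. Origin at the centre of its underside, z up.
- weight_small: Bystander, loose: brass test weight 200 g, 31 mm diameter, 40 mm high. Origin at the centre of its underside, z up.
- label_roll: Bystander, loose: roll of labels, 90 mm diameter, 60 mm high. Origin at the centre of its underside, z up.
- sample_jar: Bystander, loose: glass sample jar, 52 mm diameter, 60 mm high. Origin at the centre of its underside, z up.
Things that resemble listed ones, but are neither listed nor needed, are in the scene too. What is shaped like the part that bears bottle_center but orange, pink or purple is not meant.

How it is judged:
On the way, in this order (a step that is already met when the one before it is completed fails the run):
1. the red-capped bottle stands upright on the platter, let go (horizontal distance between bottle_center and platter_top below 0.045 m and angle between bottle_center's own z axis and vertical below 0.06 rad and z of bottle_center in the frame of platter_top between 0.097 and 0.109 m and contact force between the fingers and bottle below 0.2 N and linear speed of bottle below 0.03 m/s), for 0.2 s.
2. with the bottle on the platter, the poise has been slid to a notch where, latch home and hand off, the pointer rests in the green band (all of step 1 and value of joint beam between -0.016 and 0.016 rad and velocity of joint beam between -0.04 and 0.04 rad/s and value of joint key below 0.0012 m and contact force between the fingers and beam below 0.1 N), for 0.3 s.
At the end, for the whole second after the job is handed in: The red-capped bottle stands upright (within 0.06 rad) and at rest on the platter, its axis within 45 mm of the platter's centre; the beam rests within 0.016 rad of level (pointer in the green band); the poise's key is up within 1.2 mm (latch home in a notch); nothing is held (all of step 2); the robot touches nothing.
It fails at once if more than 15 N borne on the beam, poise or key (contact force between any of the fingers, the arm and beam above 15 N).
It fails at once if the bottle slammed or pressed down on the platter with over 60 N (contact force between bottle and platter above 60 N).
It fails at once if the red-capped bottle laid over (more than 0.6 rad) (angle between bottle_center's own z axis and vertical above 0.6 rad).
It fails at once if a bystander shifted by more than 30 mm or tipped (distance of any of bottle_b, bottle_c, tin, weight_big, weight_small, label_roll, sample_jar from where it was at the start of the episode above 0.03 m or angle between any of bottle_b, bottle_c, tin, weight_big, weight_small, label_roll, sample_jar's own z axis and vertical above 0.35 rad).
It also fails if it takes over 72 s, if anything falls off the work surface, if the arm or the gripper's body presses on something with over 40 N, if the wrist force passes 120 N, or if a joint passes its speed limit or range.

## Working session

There is one attempt and no reset: what is moved stays moved. The work goes in short steps, Python scripts to look and compute and a tool call to move; the robot and the scene stay as the last step left them, time stands still between calls to the robot, and variables do not carry over. Pictures are saved under pics/ and viewed, about 8 in all and at most 12, crops included, and the job is handed in when it is done.

Besides the shell and the picture viewer there is one more tool, called after "Emit:" in YAML: its name, and indented under it one key for each argument. step_arm: Moves the arm, as the interface text tells. Its arguments: {"type":"object","properties":{"motion":{"type":"array","items":{"type":"array"}},"force":{"type":"number"}},"required":["motion"]}

```bash
mkdir -p pics; cat > h.py <<'E'
from rig import *
import numpy as np, cv2
from scipy.spatial.transform import Rotation as Ro
def save(n,im): cv2.imwrite('pics/'+n+'.png',im[:,:,::-1])
def ray(cal,u,v):
    R=np.array(cal['R']);t=np.array(cal['t']);K=np.array(cal['mtx'])
    return -R.T@t, R.T@np.linalg.inv(K)@np.array([u,v,1.])
def onz(cal,u,v,z):
    c,d=ray(cal,u,v); return c+d*(z-c[2])/d[2]
def proj(cal,X):
    p=np.array(cal['mtx'])@(np.array(cal['R'])@np.array(X)+np.array(cal['t'])); return p[:2]/p[2]
E
python3 - <<'E'
from h import *
s=get_state();print(s)
a=capture('scene');b=capture('top')
save('s0',a);save('t0',b)
for n in('scene','top'):print(n,get_calibration(n))
E
```

```text
{'time': 0.0, 'qpos': array([-1.39718827e+00,  3.26947741e-01, -1.93574828e-01,  1.05200090e+00,
       -6.76713413e-06,  1.43657229e+00]), 'joint_velocities': array([ 0.00122519,  0.00114984,  0.00141893,  0.00191151, -0.00268789,
       -0.00025145]), 'joint_efforts': array([ 9.86735649e-04, -4.43399298e+01,  2.62436414e+01,  1.54661830e-02,
        1.00468289e-04, -3.68377755e-06]), 'tool_pos': array([ 0.1665472 , -0.52360203,  0.24750315]), 'orientation': array([-3.10274740e+00, -4.81369878e-01,  6.40131404e-05]), 'ft_force': array([0.40736625, 0.53919837, 0.73954721]), 'ft_torque': array([ 0.01818596, -0.0667339 ,  0.03540503]), 'grip_width': 0.08539073857094803}
scene {'mtx': array([[398.20043643,   0.        , 275.71112488],
       [  0.        , 398.20043643, 212.32642597],
       [  0.        ,   0.        ,   1.        ]]), 'R': array([[-0.34271574,  0.93918049, -0.02204371],
       [ 0.63721223,  0.2151549 , -0.74004658],
       [-0.6902945 , -0.26767214, -0.67219426]]), 't': array([ 0.14691505, -0.23492695,  1.67951548])}
top {'mtx': array([[455.42128965,   0.        , 271.97401292],
       [  0.        , 455.42128965, 208.62465234],
       [  0.        ,   0.        ,   1.        ]]), 'R': array([[ 0.02042352, -0.9994066 ,  0.02773664],
       [-0.99664344, -0.02255115, -0.07869746],
       [ 0.07927626, -0.02603626, -0.99651261]]), 't': array([-0.01171939,  0.48852703,  1.25800355])}
```

View pics/s0.png

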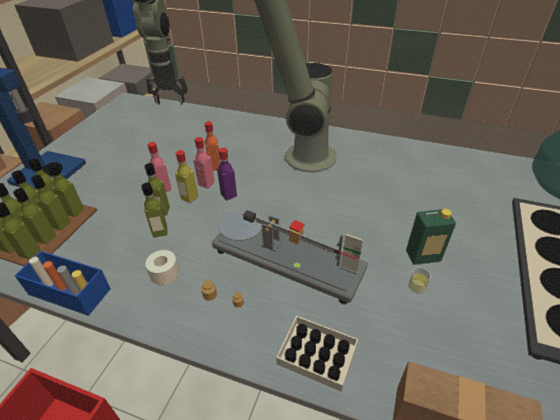

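View pics/t0.png

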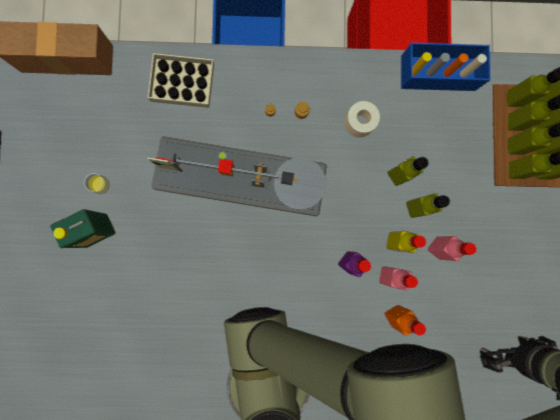

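The red-capped olive bottle is at scene (186,180) and top (405,241), with its cap at about (418,241). The scale's platter is at top (298,183) and the key at (226,167). I'll measure next.

```bash
python3 - <<'E'
from h import *
a=cv2.imread('pics/s0.png');b=cv2.imread('pics/t0.png')
c1=cv2.resize(a[190:310,200:380],None,fx=4.4,fy=4.4,interpolation=cv2.INTER_CUBIC)[:300*2]
c2=cv2.resize(b[130:290,140:350],None,fx=3.8,fy=3.8,interpolation=cv2.INTER_CUBIC)
cv2.imwrite('pics/c1.png',c1);cv2.imwrite('pics/c2.png',c2);print(c1.shape,c2.shape)
ct=get_calibration('top');cs=get_calibration('scene')
for n,im in(('s',a),('t',b)):
    hsv=cv2.cvtColor(im,cv2.COLOR_BGR2HSV)
    m=(((hsv[...,0]<4)|(hsv[...,0]>176))&(hsv[...,1]>200)&(hsv[...,2]>110)).astype('uint8')
    k,l,st,ce=cv2.connectedComponentsWithStats(m)
    for i in range(1,k):
        if 12<st[i,4]<2000: print(n,st[i],ce[i].round(1), (onz(ct,*ce[i],.203) if n=='t' else onz(cs,*ce[i],.19)).round(3))
    o=((hsv[...,0]>22)&(hsv[...,0]<32)&(hsv[...,1]>150)&(hsv[...,2]>60)).astype('uint8')
    k,l,st,ce=cv2.connectedComponentsWithStats(o)
    for i in range(1,k):
        if st[i,4]>60: print(n,'olive',st[i],ce[i].round(1))
E
```

```text
(528, 792, 3) (608, 798, 3)
t [444   0   7  43 182] [447.9  21.9] [ 0.954 -0.428  0.203]
t [441  17   3  13  14] [441.9  23.4] [ 0.95  -0.413  0.203]
t [360  21   6   7  13] [362.7  23.8] [ 0.941 -0.213  0.203]
t [348  31   5  16  37] [349.4  38.9] [ 0.901 -0.18   0.203]
t [218 160  14  13 154] [224.8 165.9] [0.575 0.12  0.203]
t [411 236  14  11 111] [418.4 241.3] [ 0.403 -0.351  0.203]
t [461 243  15  11 114] [469.  248.3] [ 0.389 -0.474  0.203]
t [358 260  13  12 117] [363.7 265.6] [ 0.342 -0.218  0.203]
t [404 276  13  12 111] [410.5 281.4] [ 0.307 -0.331  0.203]
t [413 323  12  12 115] [418.7 328.5] [ 0.197 -0.35   0.203]
t olive [414  52  18  21 139] [422.4  60.7]
t olive [507  76  40  31 356] [522.9  90. ]
t olive [545  82  15  19 111] [552.3  91. ]
t olive [508  97  39  33 382] [524.5 113.6]
t olive [508 109  52  45 501] [530.5 133.9]
t olive [509 137  51  42 487] [529.5 161. ]
t olive [401 160  15  19  86] [407.3 169.6]
t olive [ 89 176  13  15 141] [ 94.7 182.7]
t olive [408 195  26  21 201] [420.7 205.6]
t olive [ 54 227  13  12 119] [ 60.  232.8]
t olive [387 231  30  22 446] [400.5 241.2]
```

View pics/c1.png

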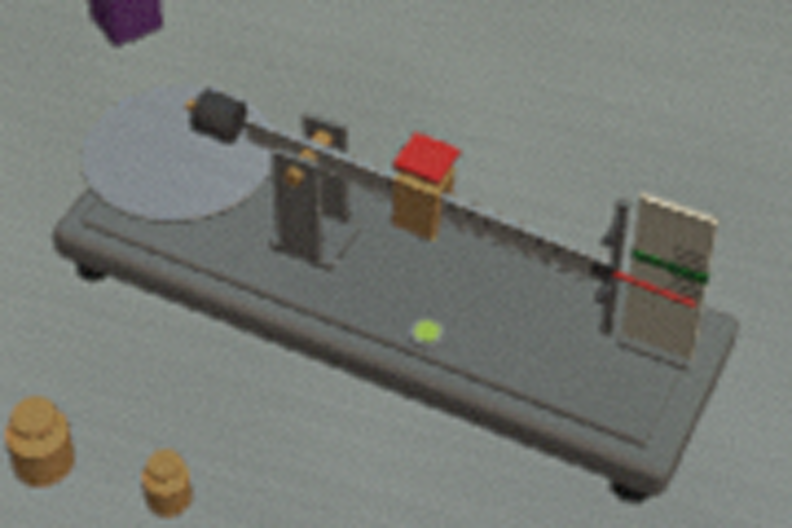

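View pics/c2.png

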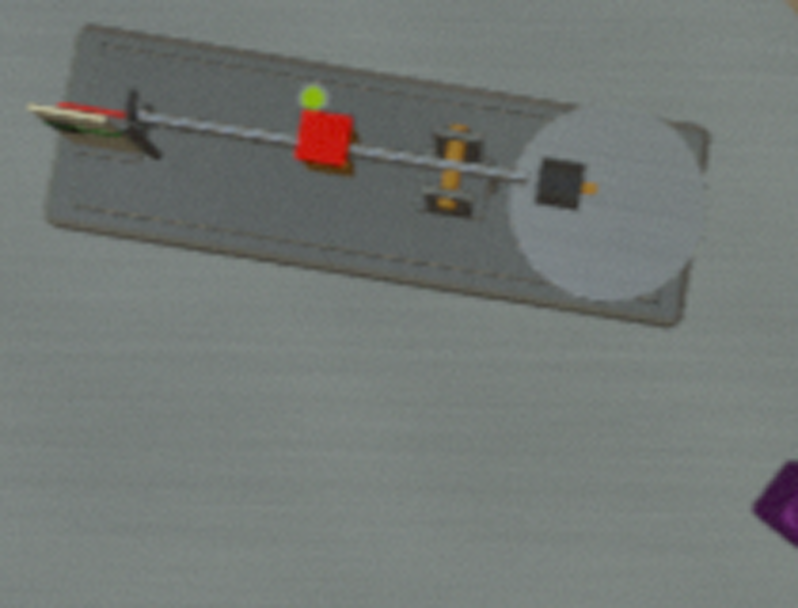

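Crop c1 shows the black counterweight at (220,115), on the beam end above the platter's inner part, and the pointer below the green band. In c2 the platter centre is at about (608,200), the key at (325,138), and the base corners are clear.

```bash
python3 - <<'E'
from h import *
ct=get_calibration('top');cs=get_calibration('scene')
a=cv2.imread('pics/s0.png');b=cv2.imread('pics/t0.png')
f=lambda u,v,z:onz(ct,u/3.8+140-.4,v/3.8+130-.4,z)
C=[f(*p,.045) for p in((85,27),(48,222),(680,325),(708,125))]
for p in C:print('corner',p.round(4))
ctr=np.mean(C,0);yd=(C[0]+C[1]-C[2]-C[3])[:2];print('len',np.linalg.norm(yd)/2,'wid',np.linalg.norm(C[0]-C[1]))
yd/=np.linalg.norm(yd);xd=np.array([yd[1],-yd[0]]);print('ctr',ctr,'yd',yd,'xd',xd,'yaw',np.degrees(np.arctan2(-yd[0],yd[1])))
W=lambda x,y:ctr[:2]+xd*x+yd*y
L=lambda X:np.array([xd@(X[:2]-ctr[:2]),yd@(X[:2]-ctr[:2])])
print('platter pred',W(0,-160),'seen',f(608,200,.092))
print('cw',[L(f(u,v,.15)).round(3) for u,v in((537,160),(585,165),(580,210),(540,203))])
print('key local',L(f(325,138,.172)), f(325,138,.172))
print('pointer tip local',L(f(62,106,.12)))
hsv=cv2.cvtColor(a,cv2.COLOR_BGR2HSV)
for (x0,y0,x1,y1,n) in((170,145,195,165,'cap'),(285,215,310,240,'key')):
    h=hsv[y0:y1,x0:x1]
    m=(((h[...,0]<6)|(h[...,0]>172))&(h[...,1]>150)&(h[...,2]>90))
    ys,xs=np.nonzero(m);print(n,len(xs),xs.mean()+x0,ys.mean()+y0,xs.min()+x0,xs.max()+x0,ys.min()+y0,ys.max()+y0)
    tu={'cap':(418.4,241.3),'key':(224.8,165.9)}[n]
    c1,d1=ray(ct,*tu);c2,d2=ray(cs,xs.mean()+x0,ys.mean()+y0)
    A=np.c_[d1,-d2];s=np.linalg.lstsq(A,c2-c1,rcond=None)[0];print('tri',c1+d1*s[0],c2+d2*s[1])
print('cam top',-np.array(ct['R']).T@ct['t'])
hsv=cv2.cvtColor(b,cv2.COLOR_BGR2HSV)
# neighbours caps
for n,u in(('blk1',(421,163)),('blk2',(443,201)),('pinkR',(469,248.3)),('pink',(410.5,281.4)),('purple',(363.7,265.6))):print(n,onz(ct,*u,.2).round(3))
E
```

```text
corner [0.6791 0.3077 0.045 ]
corner [0.5358 0.3286 0.045 ]
corner [ 0.4716 -0.1291  0.045 ]
corner [ 0.6186 -0.1479  0.045 ]
len 0.4608742251875834 wid 0.1448618383398407
ctr [0.57628853 0.08980438 0.045     ] yd [0.13530954 0.99080337] xd [ 0.99080337 -0.13530954] yaw -7.776519706598764
platter pred [ -21.07323855 -158.43873557] seen [ 0.55500981 -0.07140609  0.092     ]
cw [array([ 0.011, -0.108]), array([ 0.013, -0.14 ]), array([-0.018, -0.141]), array([-0.017, -0.114])]
key local [-0.00044199  0.03157931] [0.58012359 0.12115306 0.172     ]
pointer tip local [0.00094992 0.21684226]
cap 74 180.6081081081081 155.64864864864865 176 184 151 161
tri [ 0.40330373 -0.35516169  0.19031436] [ 0.40241199 -0.35322283  0.18962026]
key 98 296.5612244897959 225.5204081632653 290 303 221 231
tri [0.58090664 0.12231747 0.16755971] [0.5808066  0.12261951 0.16756673]
cam top [0.3873968  0.03205812 1.2923873 ]
blk1 [ 0.595 -0.359  0.2  ]
blk2 [ 0.502 -0.413  0.2  ]
pinkR [ 0.389 -0.475  0.2  ]
pink [ 0.307 -0.332  0.2  ]
purple [ 0.342 -0.219  0.2  ]
```

```bash
cat >> h.py <<'E'
def Rt(yaw): # tool down, tool x at yaw deg
    c,s=np.cos(np.radians(yaw)),np.sin(np.radians(yaw)); return np.array([[c,s,0],[s,-c,0],[0,0,-1.]])
def delta(P,yaw):
    s=get_state();R0=Ro.from_rotvec(s['orientation']).as_matrix()
    print('t',round(s['time'],2),'tcp',s['tool_pos'].round(4),'F',s['ft_force'].round(1),'w',round(s['grip_width'],4))
    print('  shift cm',(100*R0.T@(np.array(P)-s['tool_pos'])).round(2),'turn deg',np.degrees(Ro.from_matrix(R0.T@Rt(yaw)).as_rotvec()).round(2))
O=np.array([.5763,.0898]);yd=np.array([.1353,.9908]);xd=np.array([.9908,-.1353])
def W(x,y,z): return np.r_[O+xd*x+yd*y,z]
E
python3 -c "
from h import *
delta([.403,-.354,.33],-7.8); delta([.403,-.354,.33],17.6)
print(get_calibration('wrist'))"
```

```text
t 0.1 tcp [ 0.1665 -0.5236  0.2476] F [-0.  -0.1 -0.4] w 0.0852
  shift cm [27.68 -9.02 -8.22] turn deg [-9.000e-02  1.000e-02  2.544e+01]
t 0.1 tcp [ 0.1665 -0.5236  0.2476] F [-0.  -0.1 -0.4] w 0.0852
  shift cm [27.68 -9.02 -8.22] turn deg [-0.09 -0.01  0.04]
{'mtx': array([[325.1922621 ,   0.        , 279.03748512],
       [  0.        , 325.1922621 , 213.8258332 ],
       [  0.        ,   0.        ,   1.        ]]), 'T_tool_cam': array([[ 7.60452206e-04, -9.50580862e-01, -3.10476162e-01,
         7.99369053e-02],
       [ 9.99999643e-01,  8.37298319e-04, -1.14236863e-04,
         4.05235613e-04],
       [ 3.68552544e-04, -3.10475964e-01,  9.50581159e-01,
        -1.25759226e-01],
       [ 0.00000000e+00,  0.00000000e+00,  0.00000000e+00,
         1.00000000e+00]])}
```

Emit:
step_arm:
  motion:
    - [[0,0,-4],[0,0,0],-1]
    - [[4,-1,-8],[0,0,5],-1]
    - [[8,-2.5,-8.2],[0,0,10],-1]
    - [[12,-4,-8.2],[0,0,16],-1]
    - [[16,-5.3,-8.2],[0,0,20],-1]
    - [[20,-6.6,-8.2],[0,0,25.4],-1]
    - [[23,-7.5,-8.2],[0,0,25.4],-0.3]
    - [[25.5,-8.3,-8.2],[0,0,25.4],-0.3]
    - [[27.1,-8.9,-8.2],[0,0,25.4],-0.3]
    - [[27.7,-9,-8.2],[0,0,25.4],-0.3]
    - [[27.7,-9,-8.2],[0,0,25.4],-0.3]
    - [[27.7,-9,-8.2],[0,0,25.4],-0.3]
    - [[27.7,-9,-8.2],[0,0,25.4],-0.3]

```text
time: 1.18
tool_pos: [0.4024, -0.3553, 0.3301]
orientation: [3.134, -0.215, -0.001]
ft_force: [0.1, 0.7, -0.1]
grip_width: 0.0553
```

```bash
python3 - <<'E'
from h import *
delta([.403,-.354,.33],-7.8)
im=capture('wrist');save('w1',im)
E
```

```text
t 1.18 tcp [ 0.4024 -0.3553  0.3301] F [ 0.1  0.7 -0.1] w 0.0553
  shift cm [ 0.04 -0.14  0.01] turn deg [ 0.    0.04 -0.06]
```

View pics/w1.png

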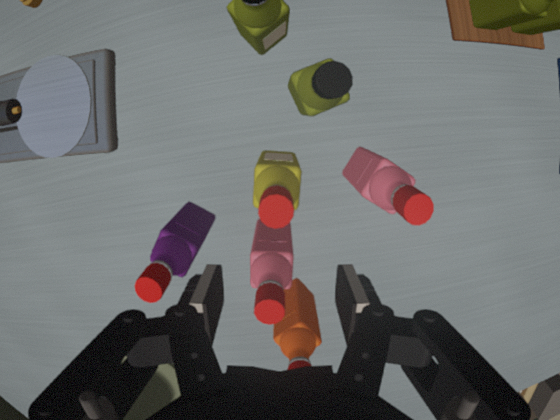

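The wrist view shows the red cap top at (276,207). The front base edge of its body, near (263,152)–(299,152), is almost parallel to the tool's y.

```bash
cat >> h.py <<'E'
def wray(s,u,v):
    c=get_calibration('wrist');K=np.array(c['mtx']);T=np.array(c['T_tool_cam'])
    x,y=(u-K[0,2])/K[0,0],(v-K[1,2])/K[1,1];r=np.hypot(x,y)+1e-12
    d=np.array([np.sin(r)*x/r,np.sin(r)*y/r,np.cos(r)])
    R=Ro.from_rotvec(s['orientation']).as_matrix()@np.eye(3)
    return s['tool_pos']+R@T[:3,3],R@T[:3,:3]@d
def wz(s,u,v,z):
    c,d=wray(s,u,v);return c+d*(z-c[2])/d[2]
E
python3 - <<'E'
from h import *
s=get_state();im=cv2.imread('pics/w1.png');hsv=cv2.cvtColor(im,cv2.COLOR_BGR2HSV)
m=(((hsv[...,0]<4)|(hsv[...,0]>176))&(hsv[...,1]>150)&(hsv[...,2]>60)).astype('uint8')
m[:,:240]=0;m[:,310:]=0;m[250:]=0
c=max(cv2.findContours(m,0,1)[0],key=cv2.contourArea);print(cv2.boundingRect(c))
# map contour on z=.205 plane
P=np.array([wz(s,*p[0],.205)[:2] for p in c]);print('min',P.min(0),'max',P.max(0))
V=hsv[205,276];print(V, hsv[196:226,276].tolist()[::3])
for z in(0,):
  for p in((262,151),(300,152),(256,178),(301,180)):print(p,wz(s,*p,z).round(4))
p,q=wz(s,262,151,0),wz(s,300,152,0);d=p-q;print('len',np.linalg.norm(d),'yaw of face y',np.degrees(np.arctan2(-d[0],d[1])))
print('platter centre wrist',wz(s,54,107,.093))
print('cw tip',wz(s,17,111,.145),np.array([xd@(wz(s,17,111,.145)[:2]-O),yd@(wz(s,17,111,.145)[:2]-O)]))
print('W platter',W(0,-.16,.09))
E
```

```text
(259, 190, 34, 39)
min [ 0.38857435 -0.3667108 ] max [ 0.42133003 -0.33919484]
[  1 177 180] [[1, 176, 180], [1, 173, 180], [0, 180, 177], [1, 177, 180], [1, 180, 177], [1, 177, 179], [1, 169, 181], [1, 175, 179], [1, 178, 178], [2, 182, 178]]
(262, 151) [ 0.4291 -0.3351  0.    ]
(300, 152) [ 0.4204 -0.3878  0.    ]
(256, 178) [ 0.3918 -0.3208  0.    ]
(301, 180) [ 0.3801 -0.3843  0.    ]
len 0.05343676597683725 yaw of face y -9.320959688711667
platter centre wrist [ 0.54851742 -0.08054651  0.093     ]
cw tip [ 0.55194399 -0.05948016  0.145     ] [-0.00393433 -0.15120215]
W platter [ 0.554652 -0.068728  0.09    ]
```

Emit:
step_arm:
  motion:
    - [[0,-0.1,3],[0,0,0],-0.3]
    - [[0,-0.1,6],[0,0,0],-0.3]
    - [[0,-0.1,9],[0,0,0],-0.3]
    - [[0,-0.1,11.5],[0,0,0],-0.3]
    - [[0,-0.1,13.2],[0,0,0],-0.3]
    - [[0,-0.1,14.1],[0,0,0],-0.3]
    - [[0,-0.1,14.3],[0,0,0],-0.3]
    - [[0,-0.1,14.3],[0,0,0],-0.3]
    - [[0,-0.1,14.3],[0,0,0],1]
    - [[0,-0.1,14.3],[0,0,0],1]
    - [[0,-0.1,14.3],[0,0,0],1]
    - [[0,-0.1,14.3],[0,0,0],1]
    - [[0,-0.1,14.3],[0,0,0],1]
    - [[0,-0.1,14.3],[0,0,0],1]
  force: 50

```text
time: 2.4
tool_pos: [0.4042, -0.354, 0.1888]
orientation: [3.133, -0.212, 0.003]
ft_force: [-1.0, 1.2, 6.6]
grip_width: 0.0289
```

```bash
python3 - <<'E'
from h import *
delta([.403,-.354,.187],-7.8)
delta([.403,-.354,.347],-7.8)
E
```

```text
t 2.4 tcp [ 0.4042 -0.354   0.1888] F [-1.   1.2  6.6] w 0.0289
  shift cm [-0.12  0.02  0.18] turn deg [ 0.09 -0.12  0.05]
t 2.4 tcp [ 0.4042 -0.354   0.1888] F [-1.   1.2  6.6] w 0.0289
  shift cm [ -0.09   0.05 -15.82] turn deg [ 0.09 -0.12  0.05]
```

Emit:
step_arm:
  motion:
    - [[0,0,-0.5],[0,0,0],1]
    - [[0,0,-2],[0,0,0],1]
    - [[0,0,-4],[0,0,0],1]
    - [[0,0,-6.5],[0,0,0],1]
    - [[0,0,-9],[0,0,0],1]
    - [[0,0,-11.5],[0,0,0],1]
    - [[0,0,-13.5],[0,0,0],1]
    - [[0,0,-15],[0,0,0],1]
    - [[0,0,-15.8],[0,0,0],1]
    - [[0,0,-16],[0,0,0],1]
    - [[0,0,-16],[0,0,0],1]
    - [[0,0,-16],[0,0,0],1]
    - [[0,0,-16],[0,0,0],1]

```text
time: 3.48
tool_pos: [0.403, -0.353, 0.3458]
orientation: [-3.133, 0.213, 0.003]
ft_force: [0.4, -0.5, -4.5]
grip_width: 0.0287
```

```bash
python3 - <<'E'
from h import *
delta(W(0,-.184,.347),-7.8)
delta(W(0,-.184,.290),-7.8)
im=capture('wrist');save('w2',im)
E
```

```text
t 3.48 tcp [ 0.403  -0.353   0.3458] F [ 0.4 -0.5 -4.5] w 0.0287
  shift cm [ 11.18 -27.82  -0.09] turn deg [-0.1   0.12  0.04]
t 3.48 tcp [ 0.403  -0.353   0.3458] F [ 0.4 -0.5 -4.5] w 0.0287
  shift cm [ 11.2  -27.81   5.61] turn deg [-0.1   0.12  0.04]
```

View pics/w2.png

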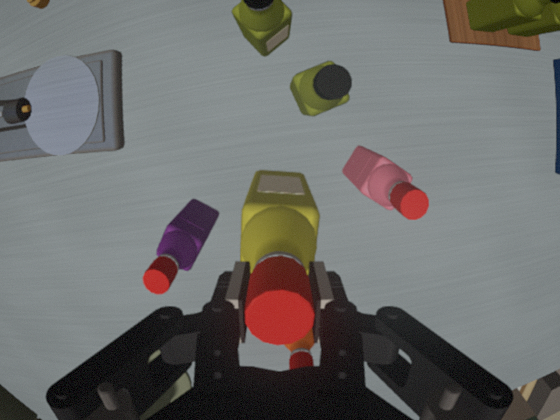

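The bottle hangs straight in the grip, its body aligned with the tool. It weighs about 4.5 N. I'm moving over to the platter.

Emit:
step_arm:
  motion:
    - [[0.1,-0.2,0],[0,0,0],1]
    - [[0.4,-0.9,0],[0,0,0],1]
    - [[0.8,-2.1,0],[0,0,0],1]
    - [[1.5,-3.6,0],[0,0,0],1]
    - [[2.2,-5.6,0],[0,0,0],1]
    - [[3.1,-7.8,0],[0,0,0],1]
    - [[4.1,-10.3,0],[0,0,0],1]
    - [[5.1,-12.6,0],[0,0,0],1]
    - [[6.1,-15.2,0],[0,0,0],1]
    - [[7.1,-17.5,0],[0,0,0],1]
    - [[8.1,-20,0],[0,0,0],1]
    - [[9,-22.2,0],[0,0,0],1]
    - [[9.7,-24.2,0],[0,0,0],1]
    - [[10.4,-25.7,0],[0,0,0],1]
    - [[10.8,-26.9,0],[0,0,0],1]
    - [[11.1,-27.5,0],[0,0,0],1]
    - [[11.2,-27.8,0],[0,0,0],1]
    - [[11.2,-27.8,0],[0,0,0],1]
    - [[11.2,-27.8,0],[0,0,0],1]

```text
time: 5.12
tool_pos: [0.5517, -0.0936, 0.3472]
orientation: [3.134, -0.213, -0.001]
ft_force: [-0.1, -0.4, -3.3]
grip_width: 0.0288
```

```bash
python3 - <<'E'
from h import *
for i in range(1): delta(W(0,-.184,.282),-7.8)
a=capture('scene');save('s1',a);b=capture('top')
c1=cv2.resize(a[120:320,190:390],None,fx=2,fy=2,interpolation=cv2.INTER_CUBIC)
c2=cv2.resize(b[100:300,180:380],None,fx=2,fy=2,interpolation=cv2.INTER_CUBIC)
save('p1',np.hstack([c1,c2]))
E
```

```text
t 5.12 tcp [ 0.5517 -0.0936  0.3472] F [-0.1 -0.4 -3.3] w 0.0288
  shift cm [-0.05 -0.11  6.52] turn deg [0.03 0.02 0.01]
```

View pics/p1.png

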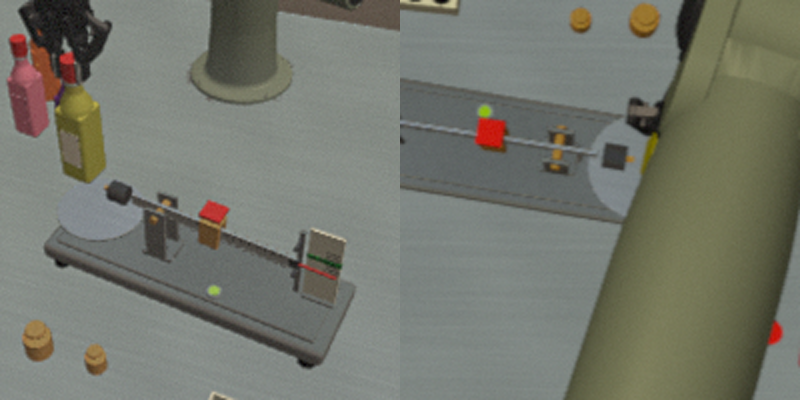

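Left half: the bottle hangs at (80,140), above the platter and outside the counterweight at (118,192). Now lowering.

Emit:
step_arm:
  motion:
    - [[0,-0.1,0.4],[0,0,0],1]
    - [[0,-0.1,1.2],[0,0,0],1]
    - [[0,-0.1,2.4],[0,0,0],1]
    - [[0,-0.1,3.6],[0,0,0],1]
    - [[0,-0.1,4.6],[0,0,0],1]
    - [[0,-0.1,5.3],[0,0,0],1]
    - [[0,-0.1,5.8],[0,0,0],1]
    - [[0,-0.1,6.1],[0,0,0],1]
    - [[0,-0.1,6.2],[0,0,0],1]
    - [[0,-0.1,6.3],[0,0,0],1]
    - [[0,-0.1,6.4],[0,0,0],1]
    - [[0,-0.1,6.5],[0,0,0],1]
    - [[0,-0.1,6.6],[0,0,0],1]
    - [[0,-0.1,6.7],[0,0,0],1]
    - [[0,-0.1,6.8],[0,0,0],1]
    - [[0,-0.1,6.8],[0,0,0],1]

```text
time: 6.55
tool_pos: [0.5522, -0.0922, 0.2793]
orientation: [3.134, -0.213, 0.0]
ft_force: [1.0, -0.3, -1.5]
grip_width: 0.0287
```

```bash
python3 - <<'E'
from h import *
delta(W(0,-.184,.2758),-7.8)
E
```

```text
t 6.55 tcp [ 0.5522 -0.0922  0.2793] F [ 1.  -0.3 -1.5] w 0.0287
  shift cm [-0.08  0.05  0.35] turn deg [-0.   -0.01  0.04]
```

Emit:
step_arm:
  motion:
    - [[0,0,0.05],[0,0,0],1]
    - [[0,0,0.1],[0,0,0],1]
    - [[0,0,0.15],[0,0,0],1]
    - [[0,0,0.2],[0,0,0],1]
    - [[0,0,0.25],[0,0,0],1]
    - [[0,0,0.25],[0,0,0],1]

```text
time: 7.05
tool_pos: [0.5523, -0.0922, 0.2769]
orientation: [3.134, -0.213, 0.001]
ft_force: [-0.5, 0.8, -0.8]
grip_width: 0.0287
```

Emit:
step_arm:
  motion:
    - [[0,0,0.05],[0,0,0],1]
    - [[0,0,0.1],[0,0,0],1]
    - [[0,0,0.15],[0,0,0],1]
    - [[0,0,0.15],[0,0,0],1]

```text
time: 7.38
tool_pos: [0.5525, -0.0922, 0.276]
orientation: [3.134, -0.213, 0.002]
ft_force: [-0.6, 0.5, 4.4]
grip_width: 0.0286
```

Emit:
step_arm:
  motion:
    - [[0,0,0],[0,0,0],-0.2]
    - [[0,0,0],[0,0,0],-0.2]
    - [[0,0,0],[0,0,0],-0.2]
    - [[0,0,0],[0,0,0],-0.2]
    - [[0,0,-0.5],[0,0,0],-0.2]
    - [[0,0,-2],[0,0,0],-0.2]
    - [[0,0,-4],[0,0,0],-0.2]
    - [[0,0,-6],[0,0,0],-0.2]
    - [[0,0,-7.5],[0,0,0],-0.2]
    - [[0,0,-8],[0,0,0],-0.2]
    - [[0,0,-8],[0,0,0],-0.2]

```text
time: 8.3
tool_pos: [0.5529, -0.0924, 0.3568]
orientation: [3.134, -0.213, 0.004]
ft_force: [0.7, 0.1, 0.5]
grip_width: 0.0512
```

```bash
python3 - <<'E'
from h import *
a=capture('scene')
# key: pivot local y=-.05,z=.135; beam at +.1
delta(W(0,.033,.356),-7.8)
b=capture('wrist')
c1=cv2.resize(a[140:300,210:370],None,fx=2.5,fy=2.5,interpolation=cv2.INTER_CUBIC)
save('p2',np.hstack([c1,cv2.resize(b[:400,80:480],(400,400))]))
hsv=cv2.cvtColor(a[:,:,::-1].copy(),cv2.COLOR_BGR2HSV)[215:245,280:320]
m=((hsv[...,0]<6)|(hsv[...,0]>172))&(hsv[...,1]>150)&(hsv[...,2]>90)
ys,xs=np.nonzero(m);u,v=xs.mean()+280,ys.mean()+215;print(u,v,len(xs))
c,d=ray(get_calibration('scene'),u,v)
# intersect with scale plane x_local=0 
t=(xd@(O-c[:2]))/(xd@d[:2]);X=c+d*t;print('key',X,'local y',yd@(X[:2]-O))
E
```

```text
t 8.35 tcp [ 0.5524 -0.0923  0.3555] F [-0.2 -0.5 -0.6] w 0.0513
  shift cm [ -0.09 -21.66  -0.06] turn deg [ 0.01 -0.05  0.04]
295.13829787234044 222.2340425531915 94
key [0.58015533 0.11803251 0.17849978] local y 0.028494397200236585
```

View pics/p2.png

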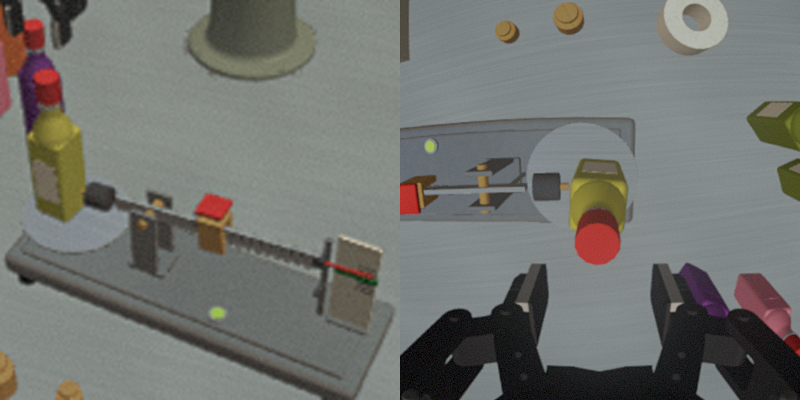

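```bash
cat >> h.py <<'E'
def planex(c,d,x):
    t=(xd@(O-c[:2])+x)/(xd@d[:2]);X=c+d*t;return yd@(X[:2]-O),X[2]
def pointer(a=None,dbg=True):
    a=capture('scene') if a is None else a
    cs=get_calibration('scene');h=cv2.cvtColor(a,cv2.COLOR_RGB2HSV)
    roi=np.zeros(h.shape[:2],bool);roi[225:285,330:372]=1
    red=roi&((h[...,0]<8)|(h[...,0]>170))&(h[...,1]>120)&(h[...,2]>60)
    gr=roi&(h[...,0]>45)&(h[...,0]<85)&(h[...,1]>100)&(h[...,2]>30)
    P=np.array([planex(*ray(cs,x,y),0) for y,x in np.argwhere(red)])
    G=np.array([planex(*ray(cs,x,y),-.014) for y,x in np.argwhere(gr)])
    print('red n',len(P),'y',P[:,0].min().round(3),P[:,0].max().round(3),'zmean',P[:,1].mean().round(4),'ymean',P[:,0].mean().round(4))
    if len(G):print('green n',len(G),'z',G[:,1].mean().round(4),G[:,1].min().round(4),G[:,1].max().round(4),'y',G[:,0].mean().round(3))
    k=np.polyfit(P[:,0],P[:,1],1);print('slope',k[0].round(3),'theta(abs .135)',np.arctan2(P[:,1].mean()-.135,P[:,0].mean()+.05).round(4))
E
python3 - <<'E'
from h import *
for f in('pics/s0.png','pics/s1.png'):pointer(cv2.imread(f)[:,:,::-1].copy())
pointer()
E
```

```text
red n 32 y 0.166 0.219 zmean 0.1218 ymean 0.1954
green n 25 z 0.1315 0.128 0.135 y 0.199
slope -0.029 theta(abs .135) -0.0539
red n 32 y 0.166 0.219 zmean 0.1214 ymean 0.1937
green n 24 z 0.1312 0.128 0.1342 y 0.198
slope -0.042 theta(abs .135) -0.0559
red n 28 y 0.166 0.217 zmean 0.1534 ymean 0.1937
green n 16 z 0.1304 0.127 0.1336 y 0.204
slope 0.066 theta(abs .135) 0.0753
```

Left: the bottle stands upright on the platter at (58,170), clear of the counterweight, and the pointer is above the green band. It measures about +0.09 rad, either near or at the stop. Next I'll go over the key with the fingers shut.

Emit:
step_arm:
  motion:
    - [[0,-1,0],[0,0,0],1]
    - [[0,-3,0],[0,0,0],1]
    - [[0,-6,0],[0,0,0],1]
    - [[0,-9,0],[0,0,0],1]
    - [[0,-12,0],[0,0,0],1]
    - [[0,-15,1],[0,0,0],1]
    - [[0,-18,3],[0,0,0],1]
    - [[0,-20.5,5],[0,0,0],1]
    - [[0,-21.5,6.5],[0,0,0],1]
    - [[0,-21.7,7.5],[0,0,0],1]
    - [[0,-21.7,7.5],[0,0,0],1]
    - [[0,-21.7,7.5],[0,0,0],1]
    - [[0,-21.7,7.5],[0,0,0],1]

```text
time: 9.53
tool_pos: [0.5753, 0.0423, 0.281]
orientation: [-3.107, 0.11, 0.002]
ft_force: [-0.4, -0.8, -0.5]
grip_width: 0.0002
```

```bash
python3 - <<'E'
from h import *
s=get_state();delta(W(0,.033,.28),-7.8)
b=capture('wrist');save('w3',b);pointer()
h=cv2.cvtColor(b,cv2.COLOR_RGB2HSV)
m=(((h[...,0]<5)|(h[...,0]>175))&(h[...,1]>150)&(h[...,2]>60)).astype('uint8')
k,l,st,ce=cv2.connectedComponentsWithStats(m)
for i in range(1,k):
    if st[i,4]>50:
        print(st[i],ce[i].round(1))
        for z in(.172,.178,.182):
            X=wz(s,*ce[i],z);print(z,X.round(4),'loc',(xd@(X[:2]-O)).round(4),(yd@(X[:2]-O)).round(4))
E
```

```text
t 9.53 tcp [0.5753 0.0423 0.281 ] F [-0.4 -0.8 -0.5] w 0.0002
  shift cm [-0.02 -8.04  0.36] turn deg [-1.87  0.21  3.74]
red n 30 y 0.166 0.217 zmean 0.1533 ymean 0.1933
green n 17 z 0.1306 0.127 0.1336 y 0.204
slope 0.072 theta(abs .135) 0.0752
[ 27 198  32   4  89] [ 45.1 199.2]
0.172 [0.6059 0.2634 0.172 ] loc 0.0059 0.176
0.178 [0.6072 0.2575 0.178 ] loc 0.0079 0.1703
0.182 [0.608  0.2536 0.182 ] loc 0.0093 0.1666
[ 163  199   43   43 1687] [184.6 219.9]
0.172 [0.578  0.1207 0.172 ] loc -0.0025 0.0308
0.178 [0.5799 0.1184 0.178 ] loc -0.0003 0.0289
0.182 [0.5812 0.1169 0.182 ] loc 0.0012 0.0275
[ 482  270   63   70 2961] [512.7 304. ]
0.172 [ 0.4652 -0.1914  0.172 ] loc -0.0721 -0.2936
0.178 [ 0.47   -0.1857  0.178 ] loc -0.068 -0.2873
0.182 [ 0.4733 -0.1818  0.182 ] loc -0.0653 -0.2831
[546 371  14  27 265] [554.  383.4]
0.172 [ 0.2859 -0.3493  0.172 ] loc -0.2284 -0.4744
0.178 [ 0.2953 -0.3395  0.178 ] loc -0.2203 -0.4634
0.182 [ 0.3016 -0.333   0.182 ] loc -0.215 -0.4561
[494 373  29  32 593] [507.3 388.5]
0.172 [ 0.3172 -0.2401  0.172 ] loc -0.2121 -0.3619
0.178 [ 0.3258 -0.2331  0.178 ] loc -0.2045 -0.3539
0.182 [ 0.3316 -0.2285  0.182 ] loc -0.1994 -0.3485
```

View pics/w3.png

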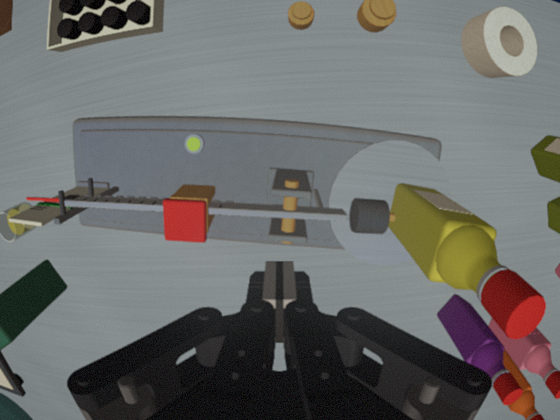

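The wrist view has the key at (185,220), the pointer at (45,199), and the bottle standing at (440,230). The arm is lagging short of the key, so I'll continue from here with a tilt to match the pressed beam.

```bash
cat >> h.py <<'E'
def tip(x,y,z,tilt=-5.7,yaw=-7.8):
    s=get_state();R0=Ro.from_rotvec(s['orientation']).as_matrix();R1=Rt(yaw)@Ro.from_euler('x',tilt,degrees=True).as_matrix()
    P=W(x,y,z)-R1[:,2]*.017
    T0=s['tool_pos']+R0[:,2]*.017;l=T0[:2]-O
    print('t',round(s['time'],2),'tip loc',(xd@l).round(4),(yd@l).round(4),T0[2].round(4),'F',s['ft_force'].round(1),'vel',abs(s['joint_velocities']).max().round(3))
    print('  shift cm',(100*R0.T@(P-s['tool_pos'])).round(2),'turn',np.degrees(Ro.from_matrix(R0.T@R1).as_rotvec()).round(2))
E
python3 -c "
from h import *
print(get_state()['qpos'].round(3));tip(0,.030,.215)"
```

```text
[-0.071  0.357 -0.062  1.153  0.033  3.141]
t 9.63 tip loc 0.0058 -0.0467 0.2649 F [ 0.2  0.5 -0.9] vel 0.014
  shift cm [-0.06 -7.75  5.25] turn [-7.56 -0.06  3.76]
```

Joint 6 is at its range limit, so I'll turn the tool a quarter turn the other way. The closed tips work at any yaw.

```bash
sed -i "s/tilt=-5.7,yaw=-7.8/tilt=-5.7,yaw=82.2/; s/from_euler('x',tilt/from_euler('y',tilt/" h.py
python3 -c "
from h import *
tip(0,.030,.23)
delta(W(0,.030,.285),82.2)"
```

```text
t 9.63 tip loc 0.0058 -0.0467 0.2649 F [ 0.2  0.5 -0.9] vel 0.014
  shift cm [-0.06 -7.8   3.76] turn [ -5.84  -5.94 -86.1 ]
t 9.63 tcp [0.5757 0.0422 0.2819] F [ 0.2  0.5 -0.9] w 0.0001
  shift cm [-0.08 -7.75 -0.06] turn deg [ -1.55  -1.36 -86.24]
```

Emit:
step_arm:
  motion:
    - [[0,0,0],[0,0,-7],1]
    - [[0,-1,0],[0,0,-14],1]
    - [[0,-2,0],[0,0,-21],1]
    - [[0,-3,0],[0,0,-28],1]
    - [[0,-4,0],[0,0,-35],1]
    - [[0,-5,0],[0,0,-42],1]
    - [[0,-6,0],[0,0,-49],1]
    - [[0,-7,0],[0,0,-56],1]
    - [[0,-7.6,0],[0,0,-63],1]
    - [[0,-7.8,0],[0,0,-70],1]
    - [[0,-7.8,0],[0,0,-77],1]
    - [[0,-7.8,0],[0,0,-84],1]
    - [[0,-7.8,0],[0,0,-86.2],1]
    - [[0,-7.8,0],[0,0,-86.2],1]
    - [[0,-7.8,0],[0,0,-86.2],1]

```text
time: 10.88
tool_pos: [0.5814, 0.12, 0.2851]
orientation: [-2.352, -2.048, -0.036]
ft_force: [-0.9, 1.0, -0.1]
grip_width: 0.0001
```

```bash
python3 -c "
from h import *
print(get_state()['qpos'].round(3));tip(0,.030,.20)
s=get_state()
b=capture('wrist');save('w4',b)
h=cv2.cvtColor(b,cv2.COLOR_RGB2HSV)
m=(((h[...,0]<5)|(h[...,0]>175))&(h[...,1]>150)&(h[...,2]>60)).astype('uint8')
k,l,st,ce=cv2.connectedComponentsWithStats(m)
for i in range(1,k):
    if st[i,4]>50:
        print(st[i],ce[i].round(1))
        for z in(.178,.182):
            X=wz(s,*ce[i],z);print(z,'loc',(xd@(X[:2]-O)).round(4),(yd@(X[:2]-O)).round(4))
"
```

```text
[ 0.063  0.383 -0.015  1.168  0.032  1.772]
t 10.88 tip loc 0.0009 0.0311 0.2681 F [-0.9  1.  -0.1] vel 0.003
  shift cm [-0.11 -0.08  6.82] turn [-0.12 -7.57 -0.11]
[277   0   3  46 104] [277.7  21.8]
0.178 loc 0.0005 0.1807
0.182 loc 0.0005 0.1794
[ 255  204   45   42 1787] [276.9 224. ]
0.178 loc -0.0004 0.0294
0.182 loc -0.0004 0.0307
[ 496  252   59  109 3401] [525.9 306.9]
0.178 loc 0.2712 -0.0689
0.182 loc 0.2667 -0.066
```

Emit:
step_arm:
  motion:
    - [[0,-0.1,1.5],[0,-2,0],1]
    - [[0,-0.1,3],[0,-4,0],1]
    - [[0,-0.1,4.5],[0,-6,0],1]
    - [[-0.1,-0.1,6],[0,-7.6,0],1]
    - [[-0.1,-0.1,6.8],[0,-7.6,0],1]
    - [[-0.1,-0.1,7.2],[0,-7.6,0],1]
    - [[-0.1,-0.1,7.3],[0,-7.6,0],1]
    - [[-0.1,-0.1,7.3],[0,-7.6,0],1]
    - [[-0.1,-0.1,7.3],[0,-7.6,0],1]

```text
time: 11.68
tool_pos: [0.5806, 0.1213, 0.2125]
orientation: [2.318, 2.02, -0.117]
ft_force: [-0.8, 0.3, 0.1]
grip_width: -0.0002
```

```bash
python3 -c "
from h import *
tip(0,.030,.19);tip(0,.035,.162)
F=[]
for i in range(6): capture('scene');F.append(get_state()['ft_force'])
print(np.mean(F,0),np.std(F,0));tip(0,.035,.162);pointer()
"
```

```text
t 11.68 tip loc -0.0 0.0301 0.1956 F [-0.8  0.3  0.1] vel 0.003
  shift cm [ 0.05 -0.    0.55] turn [-0.1   0.01 -0.06]
t 11.68 tip loc -0.0 0.0301 0.1956 F [-0.8  0.3  0.1] vel 0.003
  shift cm [0.82 0.   3.29] turn [-0.1   0.01 -0.06]
[0.09238063 0.03394402 0.00249853] [0.41459534 0.57592442 0.43062147]
t 11.98 tip loc -0.0004 0.0302 0.195 F [ 0.1  0.2 -0.4] vel 0.004
  shift cm [0.8  0.04 3.24] turn [-0.15  0.03 -0.02]
red n 28 y 0.166 0.217 zmean 0.1534 ymean 0.1935
green n 18 z 0.1306 0.127 0.1336 y 0.205
slope 0.084 theta(abs .135) 0.0755
```

Emit:
step_arm:
  motion:
    - [[0,0,0.5],[0,0,0],1]
    - [[0,0,0.9],[0,0,0],1]
    - [[0,0,1.1],[0,0,0],1]
    - [[0.1,0,1.3],[0,0,0],1]
    - [[0.2,0,1.5],[0,0,0],1]
    - [[0.2,0,1.6],[0,0,0],1]
    - [[0.3,0,1.7],[0,0,0],1]
    - [[0.3,0,1.8],[0,0,0],1]
    - [[0.3,0,1.8],[0,0,0],1]
    - [[0.3,0,1.8],[0,0,0],1]

```text
time: 12.87
tool_pos: [0.5802, 0.1229, 0.1934]
orientation: [2.318, 2.022, -0.119]
ft_force: [-0.3, 1.0, 1.3]
grip_width: -0.0002
```

```bash
cat >> h.py <<'E'
def force(n=5):
    F=[];
    for i in range(n): a=capture('scene');F.append(get_state()['ft_force'])
    F=np.mean(F,0);print('F along beam',(yd@F[:2]).round(2),'across',(xd@F[:2]).round(2),'z',F[2].round(2));return a
E
python3 -c "
from h import *
pointer(force());tip(0,.035,.162)"
```

```text
F along beam 0.5 across -0.47 z 1.09
red n 30 y 0.167 0.219 zmean 0.1358 ymean 0.1953
green n 24 z 0.1314 0.128 0.135 y 0.199
slope 0.015 theta(abs .135) 0.0034
t 13.12 tip loc -0.0006 0.0316 0.1765 F [ 0.5 -0.1  0.7] vel 0.002
  shift cm [0.49 0.06 1.41] turn [-0.17  0.03 -0.01]
```

Emit:
step_arm:
  motion:
    - [[0.1,0,0.2],[0,0,0],1]
    - [[0.2,0,0.4],[0,0,0],1]
    - [[0.3,0,0.6],[0,0,0],1]
    - [[0.4,0,0.8],[0,0,0],1]
    - [[0.4,0,0.9],[0,0,0],1]
    - [[0.4,0,1.0],[0,0,0],1]
    - [[0.4,0,1.0],[0,0,0],1]

```text
time: 13.7
tool_pos: [0.5807, 0.126, 0.1829]
orientation: [2.318, 2.022, -0.118]
ft_force: [0.9, 3.5, 2.6]
grip_width: 0.0003
```

```bash
python3 -c "
from h import *
pointer(force());tip(0,.035,.162)"
```

```text
F along beam 2.57 across 0.03 z 2.3
red n 32 y 0.163 0.217 zmean 0.1094 ymean 0.1917
green n 25 z 0.1312 0.1268 0.1342 y 0.198
slope -0.118 theta(abs .135) -0.1057
t 13.95 tip loc -0.0006 0.0346 0.1661 F [0.1 3.2 2.3] vel 0.002
  shift cm [0.08 0.05 0.41] turn [-0.17  0.03 -0.  ]
```

Emit:
step_arm:
  motion:
    - [[0,0,0.1],[0,0,0],1]
    - [[0,0,0.2],[0,0,0],1]
    - [[0,0,0.3],[0,0,0],1]
    - [[0,0,0.35],[0,0,0],1]
    - [[0,0,0.35],[0,0,0],1]

```text
time: 14.37
tool_pos: [0.5806, 0.125, 0.1798]
orientation: [2.318, 2.021, -0.12]
ft_force: [-0.4, 1.6, 6.8]
grip_width: 0.0001
```

```bash
python3 -c "
from h import *
pointer(force());tip(0,.035,.162)"
```

```text
F along beam 1.02 across -0.67 z 6.22
red n 32 y 0.163 0.217 zmean 0.1091 ymean 0.1906
green n 27 z 0.1312 0.1268 0.135 y 0.2
slope -0.108 theta(abs .135) -0.1073
t 14.62 tip loc -0.0006 0.0337 0.163 F [-0.8  1.5  6.3] vel 0.002
  shift cm [0.14 0.05 0.08] turn [-0.15  0.09 -0.02]
```

Emit:
step_arm:
  motion:
    - [[0,0,0.1],[0,0,0],1]
    - [[0.1,0,0.12],[0,0,0],1]
    - [[0.3,0,0.12],[0,0,0],1]
    - [[0.5,0,0.12],[0,0,0],1]
    - [[0.7,0,0.12],[0,0,0],1]
    - [[0.9,0,0.12],[0,0,0],1]
    - [[1.1,0,0.12],[0,0,0],1]
    - [[1.3,0,0.12],[0,0,0],1]
    - [[1.4,0,0.12],[0,0,0],1]
    - [[1.5,0,0.12],[0,0,0],1]
    - [[1.5,0,0.12],[0,0,0],1]

```text
time: 15.53
tool_pos: [0.5827, 0.1397, 0.1774]
orientation: [2.317, 2.021, -0.12]
ft_force: [-1.4, 1.2, 6.5]
grip_width: -0.0001
```

```bash
python3 -c "
from h import *
a=force();save('s5',a);pointer(a);tip(0,.064,.159)
h=cv2.cvtColor(a,cv2.COLOR_RGB2HSV)[215:250,280:335]
ys,xs=np.nonzero(((h[...,0]<6)|(h[...,0]>172))&(h[...,1]>150)&(h[...,2]>90));u,v=xs.mean()+280,ys.mean()+215
print(len(xs),u,v,'key loc y,z',planex(*ray(get_calibration('scene'),u,v),0))
"
```

```text
F along beam 1.06 across -0.95 z 7.7
red n 34 y 0.163 0.217 zmean 0.1087 ymean 0.1916
green n 24 z 0.1317 0.1282 0.135 y 0.199
slope -0.121 theta(abs .135) -0.1084
t 15.78 tip loc -0.0005 0.0486 0.1605 F [-0.7  1.6  7.6] vel 0.002
  shift cm [ 1.55  0.04 -0.01] turn [-0.13  0.08 -0.02]
60 301.31666666666666 231.31666666666666 key loc y,z (np.float64(0.04841641661084183), np.float64(0.1510825156403378))
```

Emit:
step_arm:
  motion:
    - [[0.2,0,0],[0,0,0],1]
    - [[0.5,0,0],[0,0,0],1]
    - [[0.8,0,0],[0,0,0],1]
    - [[1.1,0,0],[0,0,0],1]
    - [[1.4,0,0],[0,0,0],1]
    - [[1.7,0,0],[0,0,0],1]
    - [[2.0,0,0],[0,0,0],1]
    - [[2.3,0,0],[0,0,0],1]
    - [[2.6,0,0],[0,0,0],1]
    - [[2.8,0,0],[0,0,0],1]
    - [[3.0,0,0],[0,0,0],1]
    - [[3.1,0,0],[0,0,0],1]
    - [[3.1,0,0],[0,0,0],1]

```text
time: 16.87
tool_pos: [0.587, 0.1703, 0.1743]
orientation: [2.317, 2.021, -0.119]
ft_force: [-0.7, 1.1, 7.3]
grip_width: -0.0003
```

```bash
python3 -c "
from h import *
a=force();pointer(a);tip(0,.064,.159)
h=cv2.cvtColor(a,cv2.COLOR_RGB2HSV)[215:265,280:345]
ys,xs=np.nonzero(((h[...,0]<6)|(h[...,0]>172))&(h[...,1]>150)&(h[...,2]>90));u,v=xs.mean()+280,ys.mean()+215
print(len(xs),u,v,'key loc y,z',planex(*ray(get_calibration('scene'),u,v),0))
"
```

```text
F along beam 1.47 across -0.68 z 7.21
red n 30 y 0.166 0.217 zmean 0.1087 ymean 0.1927
green n 23 z 0.1313 0.128 0.1342 y 0.197
slope -0.127 theta(abs .135) -0.1079
t 17.12 tip loc -0.0003 0.0795 0.1575 F [-0.5  2.1  7.5] vel 0.001
  shift cm [-1.56  0.03  0.  ] turn [-0.11  0.07 -0.02]
64 313.78125 237.46875 key loc y,z (np.float64(0.08755482169206495), np.float64(0.1439304893575155))
```

Emit:
step_arm:
  motion:
    - [[0,0,-0.1],[0,0,0],1]
    - [[0,0,-0.2],[0,0,0],1]
    - [[0,0,-0.25],[0,0,0],1]
    - [[0,0,-0.25],[0,0,0],1]

```text
time: 17.45
tool_pos: [0.5869, 0.1704, 0.1761]
orientation: [2.318, 2.021, -0.12]
ft_force: [0.9, 0.8, 4.2]
grip_width: -0.0001
```

```bash
python3 -c "
from h import *
force(5);tip(0,.064,.159)
"
```

```text
F along beam 0.06 across 0.68 z 3.75
t 17.7 tip loc -0.0004 0.0797 0.1592 F [0.4 0.1 4.1] vel 0.001
  shift cm [-1.56  0.04  0.18] turn [-0.16  0.08 -0.03]
```

Emit:
step_arm:
  motion:
    - [[0,0,-0.05],[0,0,0],1]
    - [[0,0,-0.1],[0,0,0],1]
    - [[0,0,-0.1],[0,0,0],1]

```text
time: 17.95
tool_pos: [0.5861, 0.1708, 0.1766]
orientation: [2.319, 2.022, -0.122]
ft_force: [1.1, -0.3, 1.2]
grip_width: 0.0001
```

```bash
python3 -c "
from h import *
pointer(force(5));tip(0,.064,.159)
"
```

```text
F along beam -0.3 across -0.52 z 1.03
red n 31 y 0.166 0.217 zmean 0.1097 ymean 0.1925
green n 25 z 0.1315 0.1268 0.135 y 0.199
slope -0.103 theta(abs .135) -0.1038
t 18.2 tip loc -0.0012 0.08 0.1599 F [-0.6 -0.4  1. ] vel 0.003
  shift cm [-1.59  0.11  0.25] turn [-0.24  0.06  0.01]
```

Emit:
step_arm:
  motion:
    - [[0,0,0.07],[0,0,0],1]
    - [[0,0,0.15],[0,0,0],1]
    - [[0.1,0,0.15],[0,0,0],1]
    - [[0.2,0,0.15],[0,0,0],1]
    - [[0.3,0,0.15],[0,0,0],1]
    - [[0.3,0,0.15],[0,0,0],1]

```text
time: 18.7
tool_pos: [0.5871, 0.1742, 0.176]
orientation: [2.318, 2.022, -0.118]
ft_force: [-1.5, 0.5, 5.7]
grip_width: -0.0001
```

```bash
python3 -c "
from h import *
force(5);tip(0,.064,.159)
"
```

```text
F along beam 0.32 across -2.11 z 5.35
t 18.95 tip loc -0.0008 0.0834 0.1591 F [-2.   1.2  4.7] vel 0.002
  shift cm [-1.93  0.08  0.2 ] turn [-0.17 -0.01  0.01]
```

Emit:
step_arm:
  motion:
    - [[0,0,-0.05],[0,0,0],1]
    - [[0,0,-0.1],[0,0,0],1]
    - [[0,0,-0.15],[0,0,0],1]
    - [[0,0,-0.15],[0,0,0],1]

```text
time: 19.28
tool_pos: [0.587, 0.1741, 0.177]
orientation: [2.318, 2.022, -0.119]
ft_force: [-1.7, 0.7, 3.4]
grip_width: 0.0
```

```bash
python3 -c "
from h import *
pointer(force(5));tip(0,.064,.159)
"
```

```text
F along beam 1.51 across -2.0 z 4.63
red n 33 y 0.163 0.217 zmean 0.1089 ymean 0.191
green n 25 z 0.1311 0.1257 0.1342 y 0.198
slope -0.112 theta(abs .135) -0.108
t 19.53 tip loc -0.0008 0.0831 0.1598 F [-0.7  1.4  5. ] vel 0.003
  shift cm [-1.89  0.08  0.27] turn [-0.2   0.04 -0.  ]
```

Emit:
step_arm:
  motion:
    - [[0,0,-0.1],[0,0,0],1]
    - [[0,0,-0.2],[0,0,0],1]
    - [[0,0,-0.3],[0,0,0],1]
    - [[0,0,-0.5],[0,0,0],1]
    - [[0,0,-0.8],[0,0,0],1]
    - [[0,0,-1.2],[0,0,0],1]
    - [[0,0,-1.8],[0,0,0],1]
    - [[0,0,-2.8],[0,0,0],1]
    - [[0,0,-4],[0,0,0],1]
    - [[0,0,-4.5],[0,0,0],1]
    - [[0,0,-4.5],[0,0,0],1]
    - [[0,0,-4.5],[0,0,0],1]
    - [[0,0,-4.5],[0,0,0],1]
    - [[0,0,-4.5],[0,0,0],1]
    - [[0,0,-4.5],[0,0,0],1]
    - [[0,0,-4.5],[0,0,0],1]

```text
time: 20.87
tool_pos: [0.5876, 0.1782, 0.2211]
orientation: [2.318, 2.022, -0.121]
ft_force: [0.7, -0.1, 0.0]
grip_width: 0.0003
```

```bash
cat >> h.py <<'E'
def look(n):
    s=get_state();tip(0,.08,.19);b=capture('wrist');a=capture('scene');save(n+'w',b);save(n+'s',a);pointer(a);pointer(capture('scene'))
    h=cv2.cvtColor(b,cv2.COLOR_RGB2HSV)
    m=(((h[...,0]<5)|(h[...,0]>175))&(h[...,1]>150)&(h[...,2]>60)).astype('uint8')
    k,l,st,ce=cv2.connectedComponentsWithStats(m)
    for i in range(1,k):
        if st[i,4]>40:
            print(st[i],ce[i].round(1))
            for z in(.135,.175):
                X=wz(s,*ce[i],z);print(z,'loc',(xd@(X[:2]-O)).round(4),(yd@(X[:2]-O)).round(4))
E
python3 -c "
from h import *
look('n1')"
```

```text
t 20.87 tip loc -0.0008 0.0874 0.2042 F [ 0.7 -0.1  0. ] vel 0.001
  shift cm [-0.6   0.08  1.49] turn [-0.23  0.06 -0.01]
red n 32 y 0.165 0.218 zmean 0.1285 ymean 0.1934
green n 25 z 0.131 0.127 0.1342 y 0.198
slope 0.002 theta(abs .135) -0.0266
red n 32 y 0.165 0.218 zmean 0.1284 ymean 0.1927
green n 25 z 0.1312 0.127 0.1342 y 0.198
slope -0.019 theta(abs .135) -0.0271
[279  18   5  83 328] [280.7  59.2]
0.135 loc 0.0004 0.1929
0.175 loc 0.0003 0.1905
[ 252  227   57   46 2174] [279.8 246.3]
0.135 loc -0.0001 0.0655
0.175 loc -0.0 0.0882
[ 505  254   55   95 2117] [534.2 302.6]
0.135 loc 0.2712 -0.0119
0.175 loc 0.2179 0.026
```

Pressing with the spring showed the pin dropped into a notch: 0.7 mm of lift cost only 0.7 N. With the hand off, the angle calibrated against both stops is about −0.012 rad, inside the band. I'll retreat, let it settle, and check visually.

Emit:
step_arm:
  motion:
    - [[0,0,-1],[0,0,0],1]
    - [[0,0,-3],[0,0,0],1]
    - [[0,0,-5],[0,0,0],1]
    - [[0,0,-7],[0,0,0],1]
    - [[0,0,-8],[0,0,0],1]
    - [[0,0,-8],[0,0,0],1]
    - [[0,0,-8],[0,0,0],1]
    - [[0,0,-8],[0,0,0],1]
    - [[0,0,-8],[0,0,0],1]
    - [[0,0,-8],[0,0,0],1]
    - [[0,0,-8],[0,0,0],1]
    - [[0,0,-8],[0,0,0],1]

```text
time: 22.02
tool_pos: [0.589, 0.1861, 0.3006]
orientation: [2.318, 2.022, -0.121]
ft_force: [0.3, -0.4, 0.1]
grip_width: 0.0001
```

```bash
python3 -c "
from h import *
A=[capture('scene') for i in range(10)];a=np.mean(A,0).astype('uint8');pointer(a);pointer(A[0]);pointer(A[5])
save('f',np.hstack([cv2.resize(a[140:300,205:285],(300,600),interpolation=cv2.INTER_CUBIC),cv2.resize(a[205:285,300:366],(495,600),interpolation=cv2.INTER_CUBIC)]))"
```

```text
red n 32 y 0.165 0.218 zmean 0.1286 ymean 0.1934
green n 24 z 0.1313 0.127 0.1342 y 0.198
slope -0.012 theta(abs .135) -0.0261
red n 33 y 0.165 0.218 zmean 0.1285 ymean 0.1926
green n 22 z 0.1314 0.1282 0.1342 y 0.198
slope -0.001 theta(abs .135) -0.0266
red n 32 y 0.165 0.218 zmean 0.1283 ymean 0.1927
green n 25 z 0.1312 0.127 0.1342 y 0.198
slope -0.005 theta(abs .135) -0.0276
```

View pics/f.png

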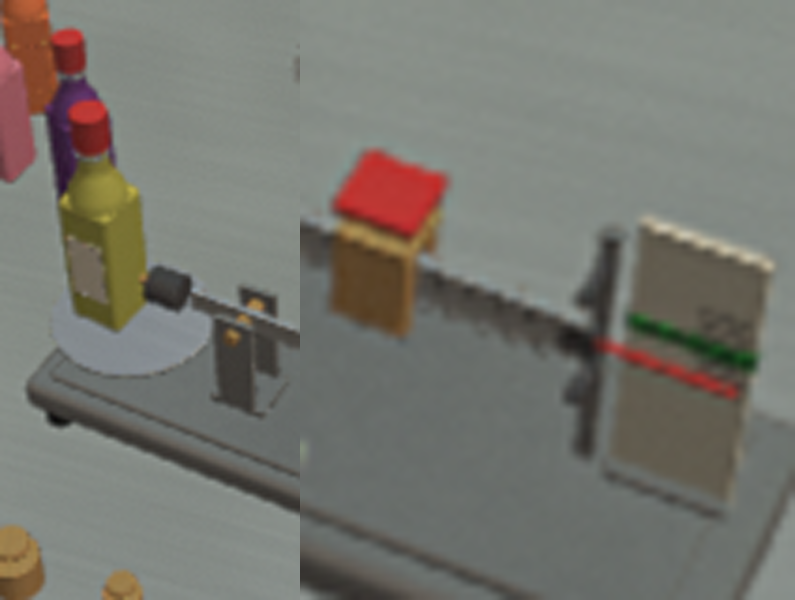

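Left: the bottle stands upright, clear of the counterweight at (165,287). Right: the pointer (610–740, 345–390) appears just below the band, with parallax. Working only from the −0.1 stop and the true geometry, the angle is −0.019 rad, just out of the band. The one-notch-inward position should read about +0.005, which is in the band under either calibration. I'll move one notch in.

```bash
python3 -c "
from h import *
tip(0,.082,.182);tip(0,.085,.157)"
```

```text
t 22.52 tip loc -0.0003 0.0956 0.2843 F [ 0.4 -1.  -0.2] vel 0.003
  shift cm [-0.33  0.06 10.31] turn [-0.18  0.04  0.  ]
t 22.52 tip loc -0.0003 0.0956 0.2843 F [ 0.4 -1.  -0.2] vel 0.003
  shift cm [ 0.21  0.07 12.77] turn [-0.18  0.04  0.  ]
```

Emit:
step_arm:
  motion:
    - [[-0.1,0,2],[0,0,0],1]
    - [[-0.2,0,5],[0,0,0],1]
    - [[-0.3,0,8],[0,0,0],1]
    - [[-0.3,0,9.5],[0,0,0],1]
    - [[-0.3,0,10.3],[0,0,0],1]
    - [[-0.2,0,10.8],[0,0,0],1]
    - [[-0.1,0,11.2],[0,0,0],1]
    - [[0,0,11.5],[0,0,0],1]
    - [[0.1,0,11.8],[0,0,0],1]
    - [[0.1,0,12],[0,0,0],1]
    - [[0.2,0,12.2],[0,0,0],1]
    - [[0.2,0,12.3],[0,0,0],1]
    - [[0.2,0,12.4],[0,0,0],1]
    - [[0.2,0,12.5],[0,0,0],1]
    - [[0.2,0,12.5],[0,0,0],1]

```text
time: 23.77
tool_pos: [0.5877, 0.1761, 0.1771]
orientation: [2.318, 2.022, -0.118]
ft_force: [-1.1, 1.3, 3.6]
grip_width: -0.0001
```

```bash
python3 -c "
from h import *
pointer(force());tip(0,.085,.157)"
```

```text
F along beam 0.83 across -0.23 z 3.62
red n 32 y 0.163 0.217 zmean 0.1091 ymean 0.1906
green n 23 z 0.1314 0.1282 0.1342 y 0.199
slope -0.108 theta(abs .135) -0.1073
t 24.02 tip loc -0.0004 0.0852 0.1601 F [1.2 0.8 3.7] vel 0.003
  shift cm [0.01 0.04 0.31] turn [-0.14  0.02 -0.01]
```

Emit:
step_arm:
  motion:
    - [[0,0,0.1],[0,0,0],1]
    - [[0,0,0.2],[0,0,0],1]
    - [[0,0,0.3],[0,0,0],1]
    - [[0,0,0.4],[0,0,0],1]
    - [[0,0,0.4],[0,0,0],1]

```text
time: 24.43
tool_pos: [0.5877, 0.1756, 0.1731]
orientation: [2.318, 2.021, -0.118]
ft_force: [-0.4, 1.2, 7.9]
grip_width: 0.0004
```

```bash
python3 -c "
from h import *
force();tip(0,.073,.158)"
```

```text
F along beam 1.08 across -1.13 z 7.96
t 24.68 tip loc -0.0004 0.0849 0.1564 F [-1.7 -0.2  7.8] vel 0.001
  shift cm [-1.2   0.03 -0.04] turn [-0.12  0.02 -0.01]
```

Pressed at 8 N with the key free. Sliding 12 mm inwards.

Emit:
step_arm:
  motion:
    - [[-0.1,0,0],[0,0,0],1]
    - [[-0.3,0,0],[0,0,0],1]
    - [[-0.5,0,0],[0,0,0],1]
    - [[-0.7,0,0],[0,0,0],1]
    - [[-0.9,0,0],[0,0,0],1]
    - [[-1.1,0,0],[0,0,0],1]
    - [[-1.2,0,0],[0,0,0],1]
    - [[-1.2,0,0],[0,0,0],1]
    - [[-1.2,0,-0.15],[0,0,0],1]
    - [[-1.2,0,-0.3],[0,0,0],1]
    - [[-1.2,0,-0.3],[0,0,0],1]

```text
time: 25.6
tool_pos: [0.5859, 0.1638, 0.1773]
orientation: [2.318, 2.021, -0.119]
ft_force: [0.6, -0.3, 5.1]
grip_width: 0.0001
```

```bash
python3 -c "
from h import *
pointer(force());tip(0,.073,.158)"
```

```text
F along beam 0.43 across 0.39 z 4.91
red n 33 y 0.163 0.217 zmean 0.1089 ymean 0.1913
green n 23 z 0.1315 0.1282 0.1342 y 0.198
slope -0.118 theta(abs .135) -0.1078
t 25.85 tip loc -0.0005 0.0729 0.1601 F [0.3 1.3 4.8] vel 0.002
  shift cm [0.02 0.05 0.21] turn [-0.15  0.06 -0.01]
```

Emit:
step_arm:
  motion:
    - [[0,0,-0.07],[0,0,0],1]
    - [[0,0,-0.15],[0,0,0],1]
    - [[0,0,-0.15],[0,0,0],1]

```text
time: 26.1
tool_pos: [0.5859, 0.164, 0.1784]
orientation: [2.318, 2.021, -0.119]
ft_force: [0.7, 1.0, 3.3]
grip_width: 0.0001
```

```bash
python3 -c "
from h import *
pointer(force());tip(0,.073,.158)"
```

```text
F along beam 0.35 across 0.81 z 3.9
red n 33 y 0.163 0.217 zmean 0.109 ymean 0.1898
green n 24 z 0.1313 0.127 0.1342 y 0.198
slope -0.096 theta(abs .135) -0.1078
t 26.35 tip loc -0.0006 0.0732 0.1614 F [1.  0.5 4.2] vel 0.001
  shift cm [0.02 0.05 0.34] turn [-0.17  0.04 -0.01]
```

The spring slope of about 1 N/mm and the beam still on its stop show the latch is in the notch. Letting go.

Emit:
step_arm:
  motion:
    - [[0,0,-0.1],[0,0,0],1]
    - [[0,0,-0.2],[0,0,0],1]
    - [[0,0,-0.4],[0,0,0],1]
    - [[0,0,-0.8],[0,0,0],1]
    - [[0,0,-1.3],[0,0,0],1]
    - [[0,0,-2],[0,0,0],1]
    - [[0,0,-3],[0,0,0],1]
    - [[0,0,-5],[0,0,0],1]
    - [[0,0,-7.5],[0,0,0],1]
    - [[0,0,-9.5],[0,0,0],1]
    - [[0,0,-10],[0,0,0],1]
    - [[0,0,-10],[0,0,0],1]
    - [[0,0,-10],[0,0,0],1]
    - [[0,0,-10],[0,0,0],1]
    - [[0,0,-10],[0,0,0],1]
    - [[0,0,-10],[0,0,0],1]
    - [[0,0,-10],[0,0,0],1]
    - [[0,0,-10],[0,0,0],1]

```text
time: 27.85
tool_pos: [0.5872, 0.1739, 0.2773]
orientation: [2.318, 2.022, -0.121]
ft_force: [0.1, -0.8, -0.2]
grip_width: -0.0002
```

```bash
python3 -c "
from h import *
A=[capture('scene') for i in range(10)];a=np.mean(A,0).astype('uint8');pointer(a);pointer(A[0]);pointer(A[9])
print(get_state()['ft_force'],get_state()['time'])
cs=get_calibration('scene')
for th in(-.016,0,.016):
    P=[W(0,-.05+r*np.cos(th),.135+r*np.sin(th)) for r in(.22,.27)];print(th,[proj(cs,p).round(1) for p in P])
save('f2',np.hstack([cv2.resize(a[140:300,205:285],(300,600),interpolation=cv2.INTER_CUBIC),cv2.resize(a[205:285,300:366],(495,600),interpolation=cv2.INTER_CUBIC)]))"
```

```text
red n 38 y 0.165 0.219 zmean 0.1345 ymean 0.1947
green n 24 z 0.1313 0.127 0.1342 y 0.198
slope 0.026 theta(abs .135) -0.0022
red n 38 y 0.165 0.219 zmean 0.1345 ymean 0.1947
green n 25 z 0.1312 0.1268 0.1342 y 0.198
slope 0.026 theta(abs .135) -0.0022
red n 37 y 0.165 0.219 zmean 0.1345 ymean 0.1953
green n 25 z 0.1315 0.1268 0.135 y 0.199
slope 0.022 theta(abs .135) -0.002
[-1.27578801  0.26051372 -0.50937064] 28.35
-0.016 [array([340.8, 250.1]), array([358. , 256.4])]
0 [array([340.9, 249.3]), array([358.2, 255.4])]
0.016 [array([341. , 248.4]), array([358.3, 254.3])]
```

View pics/f2.png

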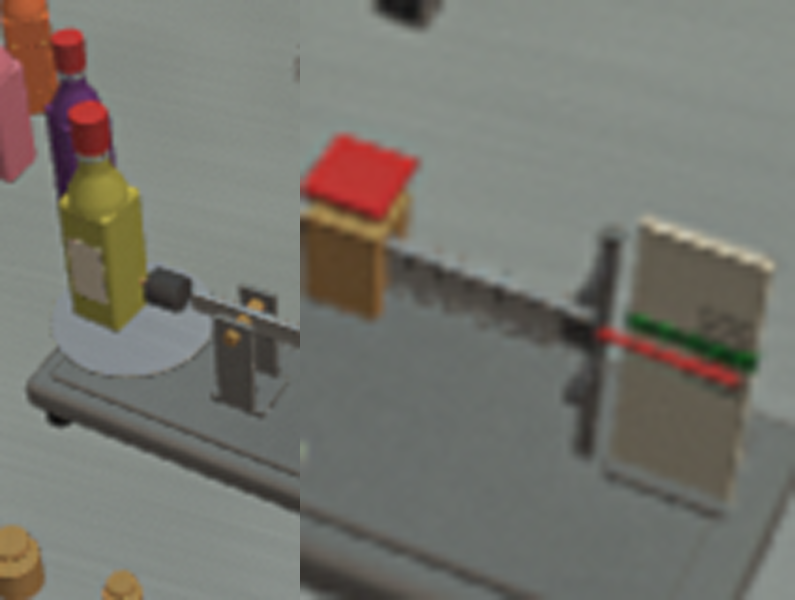

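The measured change for one notch was 6.0 mm, or 0.0247 rad at the geometric gain. The stated value is 0.025, so that calibration is right and the beam now rests at about +0.005 rad. Handing in.

```bash
python3 -c "
from rig import *
print(finish_job())"
```

```text
the job is handed in; nothing more can be done
None
```

The oil bottle with the red cap stands on the platter. The poise is latched in the notch at about 0.060 m, and the beam rests at about +0.005 rad, inside the green band. I handed the job in at about 28 s of the 72 s. The hand-in gives no verdict.

- **Bottle:** It stands upright, placed about 23 mm off the platter's centre on the side away from the pivot, because the beam's counterweight overhangs the inner part of the platter. The placing force stayed at about 4 N.
- **Poise:** I first latched it at about 0.072 m. Measured from the −0.1 stop, that left the beam at about −0.019 rad, just outside the band, so I moved it one notch in. The highest force I measured on the key was about 8 N.
- **Last checks:** With the hand off and the beam at rest, the pointer was steady over ten frames. The last notch moved the pointer 0.0247 rad, against the stated 0.025. The latch looked home because the key kept its spring force as I raised the fingers, but I did not see the pin itself.
- **Disagreement:** An earlier calibration, assuming both stops had been reached, gave about +0.015 rad, still inside the band but close to its edge. Reading the camera's absolute height gave −0.002 rad. In the last picture the pointer appears just below the band, which I put down to parallax, because it stands 14 mm in front of the plate.

I did not measure the bystanders' positions at the end, but I saw no contact with any of them.

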